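Roll the step's anti-slip strips home with the roller from the peg

ROBOT

A 7-joint arm with a two-finger parallel gripper is mounted at the origin on a cart in front of the work surface, level with it; the furniture and walls round the work are solid. World frame = base frame: x ahead of the robot, y to its left, z up, the work surface at z = 0. Lengths are in mm, angles in rad, forces in N, time in s.
With the tool pointing down it reaches from about 400 to 875 mm from the base axis. Payload 4.4 kg.
Tool frame: the origin (TCP) lies on the centre line of the jaws, within the pads' length; the fingertips stand 11 mm ahead of it and the grasp point (between the pads) lies 8 mm behind it (ctrl.tips_ahead is the distance from the TCP to the fingertips, in mm); z points along the fingers, y is the line along which they close (so a half turn about z gives the same grasp; the last joint's range is limited). The gripper opens to 85 mm and grips with 20 to 120 N. Pads are 22 mm wide; open, the fingers measure 114 mm over their backs; the gripper's body (76 mm by 85 mm) begins 54 mm behind the grasp point. The pads swing forward as they close: fully open they stand 13 mm farther back than shut.
Start: joints at [-1.2, 0.628, 0.038, 1.517, -0.027, 0.996, -0.02], TCP at [274.957, 588.996, 242.313] pointing down, gripper open.
Joint ranges: [-3.06, 3.06], [-0.37, 2.12], [-1.25, 1.32], [0.18, 2.47], [-1.1, 4.24], [0.23, 1.98], [-2.94, 2.94]. Speed limits (rad/s): [2.57, 2.57, 3.14, 3.14, 3.14, 3.14, 3.14].

INTERFACE

Orientations are given as [roll, pitch, yaw] about the fixed x, y, z axes, in that order (R = Rz(yaw) Ry(pitch) Rx(roll)).
In Python, from cell import ctrl, eyes, job gives the robot as it stands. The module is installed in compiled form; this text tells all that it offers.
- The arm moves only by the tool carry_out, never from a script. Its argument "moves" is a list of rows, each an object of numbers: "tx", "ty", "tz": the shift along the tool's x, y, z as a fraction of full scale; "twist": the turn about the tool's z as a fraction of full scale; "fingers": the opening, from 0 (shut) to 1 (fully open). In form: [{"tx": .., "ty": .., "tz": .., "twist": .., "fingers": ..}, ...]. A call has 1 to 12 rows; each row shifts and turns the commanded pose from where the row before left it, along the tool's axes as they then stand; what a row does not reach is not made up. Full scale, the value 1, is 0.3 m for a shift and pi rad for a turn. A row lasts 1/8 s, in which the tool goes at most 62.5 mm and 10.7 degrees, less where a joint would pass 70% of its speed; a pose out of reach is approached as far as the arm can. A call with a number of a shift or a turn outside -1 to 1 is refused whole. A call with a gripper value outside its range is refused whole. The fingers move at their own pace and stop on an object; the grip force is fixed at half the most. Time passes only in rows, so rows that do not move let the fingers close. It gives the time, the measured TCP pose, the force, the opening and the grip force at its end, in the units of the state.
- ctrl.read_state(): the state, without advancing time (a new reading comes with each control period).
- eyes.get_image(name): name is "scene" or "side" or "wrist"; returns a dict with "color" (384x512x3 uint8, blue, green, red), "fovy" (degrees; the focal length in pixels is half the picture's height over the tangent of half this angle, whatever the lens; pixels are square), "cx", "cy" (the principal point, pixels), "world_from_camera" (4x4, takes a point from camera to world coordinates). Camera axes: x right, y up, looking along -z (the intrinsics and any distortion apply to the point x, -y, -z); pixel columns grow to the right and rows downward; lengths in mm; the calibration is good to about 2 mm. A picture is of the moment at which its call begins. There is no depth.
- job.finish_job(): hands the job in; it is judged then, once.
The state is a dict: "clock": time; "qpos": joint angles; "qd": joint speeds; "tau": joint torques, N m; "eef_pos": TCP position; "tool_rot": TCP orientation; "force": force on the tool from outside, world axes, zero at the start; "torque": the same for the moment, N m; "width": finger opening in mm; "gripper_force": force on a finger pad.
Only numpy, scipy, OpenCV 4.12 (cv2) and the standard library are available. Lean on these libraries where they do the work, as an engineer would, in place of code of your own. Each camera call takes 0.05 s, during which the arm holds its last target. There are 200 camera calls.

TASK

The anti-slip strips of the plywood step tread lie on their adhesive and still stand proud: lift the hand roller off its display peg without dragging the loose stand or knocking the carded pack off the other peg, and roll over all five strips, firmly but with less than 30 N, until each is fully home, level with the wood. Touch the step and its strips with the roller only. Then hang the roller back on the empty peg, and leave it hanging there, with the other things on the bench undisturbed.

Things in the scene. Friction and masses are not known exactly. Their poses are not given: they have to be found in the camera images.
- roller: Hand roller, about 220 g, hanging upright on one of the two pegs. Origin: middle of its hanging eye, a 16 mm round hole (axis = roller's x) in a steel tab 26 mm wide (y), 3 mm thick (x), its top edge 13.5 mm above the origin; z points up the handle. The roller rolls along its x. When hung, the eye's middle is 5.5 mm under the middle of the peg's wire
- handle (a point): Where to take the roller: on the pale wooden handle, 26 mm under the eye. The handle is 26 mm across y and 18 mm across x and reaches from 13 to 81 mm under the eye; grip it across y from above, the peg passing between the fingers. A gripper's palm must stay above the upturned tip. Grip it hard (about 100 N): in a light grip it tilts as it rolls
- drum_axis (a point): Middle of the roller's free-turning black rubber drum, on its axle, 125 mm under the eye; drum 40 mm diameter, 48 mm wide along y, in a steel fork 66 mm wide. The drum's underside is 145 mm under the eye
- drum (a joint): Turn of the roller's drum about its axle (rad, 0 at the start, unlimited)
- stand: Loose steel spares stand, 1.4 kg, slides or tips if pulled: foot plate 170 x 250 x 10 mm (30 mm behind to 140 mm in front of the origin), upright punched grey sheet, top 211 mm over the bench. Origin on the bench under the sheet; its -x is the way the two pegs point (to the robot), z up. The pegs are level, side by side at y = +66 and -66 mm, 185 mm above the bench
- peg_a (a point): Root of the peg at the stand's y = +66 mm, on the middle of its 5 mm wire, 4 mm in front of the stand's origin; axes as the stand's. The wire runs straight along -x for 85 mm, then bends up over the next 13.5 mm, at 50 degrees for most of it, to its upturned tip
- peg_b (a point): Root of the other, equal peg, at the stand's y = -66 mm; axes as the stand's
- peg_a_tip (a point): End of peg_a's upturned tip (98.5 mm in front of its root and 15 mm higher; the rounded end reaches 2.5 mm higher still)
- peg_b_tip (a point): End of peg_b's upturned tip
- pack: Loose carded spare, 40 g: a brown card 52 mm wide (y), 98 mm tall and 3 mm thick with a clear blister 16 mm deep on its front (-x), hanging on the other peg. Origin: the middle of its 16 mm hanging hole, 13 mm under its top edge
- tread: Plywood step tread fixed on the bench, board 226 mm (x) by 136 mm (y), 18 mm thick, on four rubber screw feet. Origin on the bench under its middle. The feet are screwed out differently each time, so the wood's upper face is level but 26 to 30 mm above the bench: feel for it. Its five grooves hold the black ribbed strips; roll along its x. Lands of wood between strips 11 mm, bare wood at each end 34 mm
- strip0 (a joint): How far strip 0 is pressed in: 0 = 3 mm proud of the wood, 0.003 = home, level with it; starts at 0 to 0.0006. Each strip is 22 mm (x) by 104 mm (y); it yields slowly to about 10 N and stays where it is left. Strips 0 to 4 lie across the tread at x = -68, -34, 0, 34, 68 mm of its frame
- strip1 (a joint): How far strip 1 is pressed in: 0 = 3 mm proud of the wood, 0.003 = home, level with it; starts at 0 to 0.0006. See strip0
- strip2 (a joint): How far strip 2 is pressed in: 0 = 3 mm proud of the wood, 0.003 = home, level with it; starts at 0 to 0.0006. See strip0
- strip3 (a joint): How far strip 3 is pressed in: 0 = 3 mm proud of the wood, 0.003 = home, level with it; starts at 0 to 0.0006. See strip0
- strip4 (a joint): How far strip 4 is pressed in: 0 = 3 mm proud of the wood, 0.003 = home, level with it; starts at 0 to 0.0006. See strip0
- marker: Bystander: marker pen, 135 mm long, lying
- spanner: Bystander: spanner, 155 mm long, lying
- driver: Bystander: screwdriver, 215 mm long, lying
- meter: Bystander: multimeter, 135 x 68 x 42 mm, lying

How it is judged:
By the outcome, as a careful person would: the job done as asked, in the order asked, and still so for the second after the job is handed in, with the robot touching nothing.
It also fails if it takes over 72 s, if anything falls off the work surface, if the arm or the gripper's body presses on something with over 40 N, if the wrist force passes 120 N, or if a joint passes its speed limit or range.

## Working session

There is one attempt and no reset: what is moved stays moved. The work goes in short steps, Python scripts to look and compute and a tool call to move; the robot and the scene stay as the last step left them, time stands still between calls to the robot, and variables do not carry over. Pictures are saved under pics/ and viewed, at most 10 in all, crops included, and the job is handed in when it is done.

Besides the shell and the picture viewer there is one more tool, called after "Request:" as a command line: name --argument value ..., lists and objects as JSON in quotes. carry_out: Moves the arm, as the interface text tells. Its arguments: {"type":"object","properties":{"moves":{"type":"array","items":{"type":"object","properties":{"tx":{"type":"number","minimum":-1,"maximum":1},"ty":{"type":"number","minimum":-1,"maximum":1},"tz":{"type":"number","minimum":-1,"maximum":1},"twist":{"type":"number","minimum":-1,"maximum":1},"fingers":{"type":"number"}}}}},"required":["moves"]}

```bash
mkdir -p pics; cat > h.py <<'E'
import numpy as np,cv2
from cell import ctrl,eyes,job
def cam(n):
    d=eyes.get_image(n); return d
def ray(d,u,v):
    f=d['color'].shape[0]/2/np.tan(np.radians(d['fovy'])/2)
    T=np.array(d['world_from_camera']); r=T[:3,:3]@np.array([(u-d['cx'])/f,-(v-d['cy'])/f,-1]); return T[:3,3],r
def onz(d,u,v,z):
    o,r=ray(d,u,v); return o+r*(z-o[2])/r[2]
def proj(d,p):
    f=d['color'].shape[0]/2/np.tan(np.radians(d['fovy'])/2)
    T=np.array(d['world_from_camera']); q=T[:3,:3].T@(np.array(p)-T[:3,3]); return d['cx']+f*q[0]/-q[2], d['cy']-f*q[1]/-q[2]
def tri(d1,p1,d2,p2):
    o1,r1=ray(d1,*p1);o2,r2=ray(d2,*p2)
    s=np.linalg.lstsq(np.c_[r1,-r2],o2-o1,rcond=None)[0]
    a=o1+s[0]*r1;b=o2+s[1]*r2;return (a+b)/2,np.linalg.norm(a-b)
E
python3 - <<'E'
from h import *
import pickle
D={n:cam(n) for n in("scene","side","wrist")}
pickle.dump(D,open('d0.pkl','wb'))
for n in("scene","side"):
    cv2.imwrite(f'pics/{n}0.png',cv2.resize(D[n]['color'],(800,600)))
for n in D: print(n,D[n]['fovy'],D[n]['cx'],D[n]['cy'],np.round(D[n]['world_from_camera'],3).tolist(),[k for k in D[n]])
s=ctrl.read_state();print(s,ctrl.tips_ahead)
E
```

```text
scene 50.060299010312264 254.38211798800342 200.0512246368711 [[0.505, 0.58, -0.639, -293.438], [-0.863, 0.326, -0.386, -409.039], [-0.016, 0.747, 0.665, 989.113], [0.0, 0.0, 0.0, 1.0]] ['color', 'fovy', 'cx', 'cy', 'world_from_camera']
side 45.77578410702931 253.96349760074168 190.55029593918508 [[-0.858, -0.376, 0.35, 915.042], [0.514, -0.641, 0.571, 731.388], [0.01, 0.67, 0.743, 1001.767], [0.0, 0.0, 0.0, 1.0]] ['color', 'fovy', 'cx', 'cy', 'world_from_camera']
wrist 66.01294829098285 256.0620221214906 186.12819951399737 [[0.423, -0.872, -0.246, 212.722], [0.906, 0.407, 0.116, 616.754], [-0.001, -0.272, 0.962, 372.701], [0.0, 0.0, 0.0, 1.0]] ['color', 'fovy', 'cx', 'cy', 'world_from_camera']
{'clock': 0.15, 'qpos': array([-1.19978102,  0.629138  ,  0.03842094,  1.51812503, -0.02700218,
        0.99636211, -0.02000852]), 'qd': array([ 2.98141949e-04, -1.54659016e-03,  1.26659131e-04, -2.17511356e-03,
        8.34291154e-05,  9.58049214e-04, -8.23409961e-04]), 'tau': array([ 1.85124853e-03, -5.63796508e+01,  1.22790109e+00, -1.93647820e+01,
        1.12204111e-02,  7.42301869e-03,  2.70743556e-05]), 'eef_pos': array([274.7412644 , 588.55873507, 241.60129113]), 'tool_rot': array([-3.14007684e+00, -9.84193191e-06,  2.70479015e+00]), 'force': array([-0.04884444,  0.04298279,  0.46130497]), 'torque': array([-0.00373886, -0.04668773,  0.0248262 ]), 'gripper_force': 0.0, 'width': 85.20415369275737} 11.0
```

View pics/scene0.png

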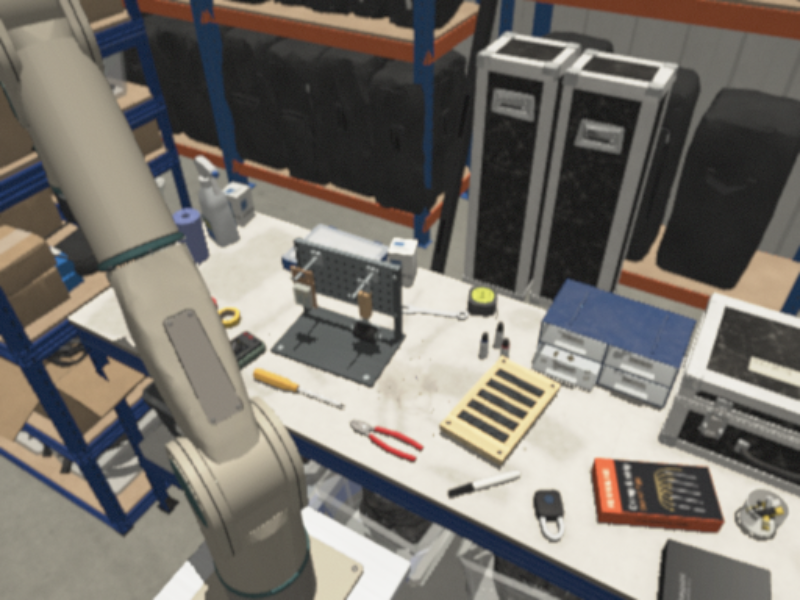

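View pics/side0.png

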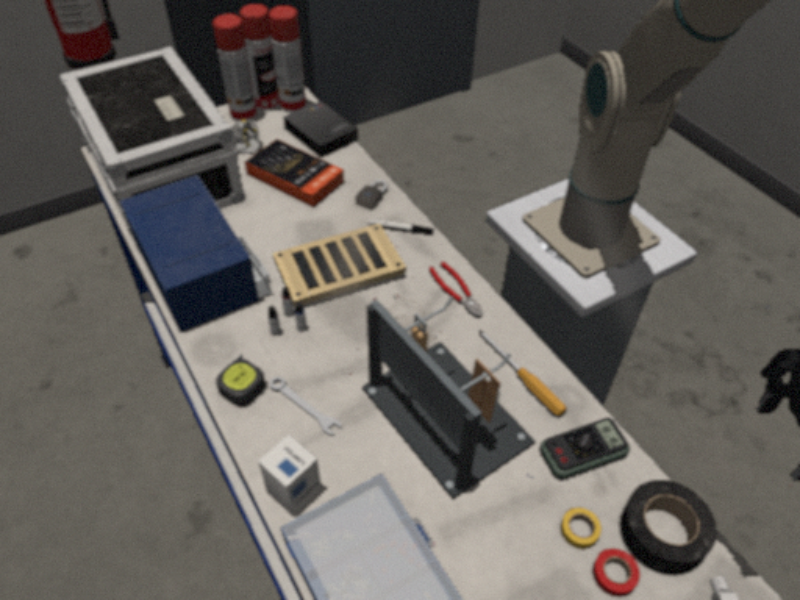

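```bash
python3 - <<'E'
from h import *
import pickle
D=pickle.load(open('d0.pkl','rb'))
a=D['scene']['color'][145:265,170:270]; b=D['side']['color'][185:305,225:325]
# third: tread crops
r=lambda x:cv2.resize(x,(400,480),interpolation=cv2.INTER_CUBIC)
cv2.imwrite('pics/c1.png',np.hstack([r(a),r(b)]))
a=D['scene']['color'][220:300,275:365]; b=D['side']['color'][135:215,170:260]
r=lambda x:cv2.resize(x,(400,356),interpolation=cv2.INTER_CUBIC)
cv2.imwrite('pics/c2.png',np.hstack([r(a),r(b)]))
E
```

```text
(no output)
```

View pics/c1.png

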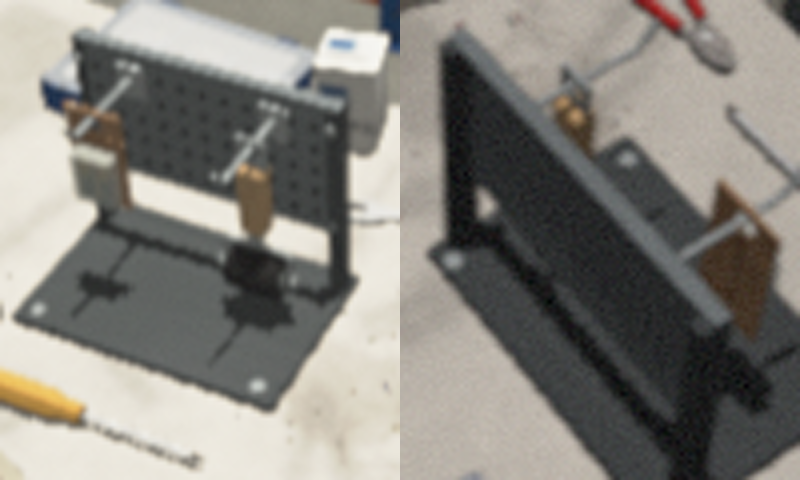

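View pics/c2.png

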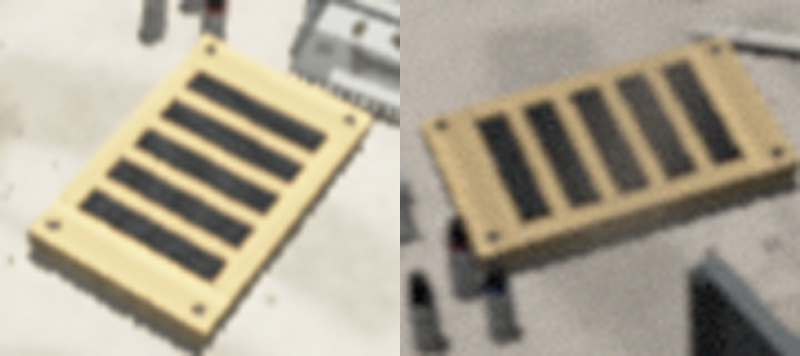

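```bash
cat > fit.py <<'E'
from h import *
import pickle
from scipy.optimize import least_squares
D=pickle.load(open('d0.pkl','rb'))
def c1(x,y,s=4,o=(170,145),xo=0): return (o[0]+(x-xo+.5)/s-.5,o[1]+(y+.5)/s-.5)
S=lambda x,y:('scene',c1(x,y)); I=lambda x,y:('side',c1(x,y,4,(225,185),400))
k=400/90
TS=lambda x,y:('scene',c1(x,y,k,(275,220))); TI=lambda x,y:('side',c1(x,y,k,(170,135),400))
def fit(obs,x0):
    def res(p):
        c,s=np.cos(p[2]),np.sin(p[2]); out=[]
        for (n,uv),(x,y,z) in obs:
            q=proj(D[n],(p[0]+c*x-s*y,p[1]+s*x+c*y,z)); out+=[q[0]-uv[0],q[1]-uv[1]]
        return out
    r=least_squares(res,x0,loss='soft_l1'); print(np.round(r.x,3)); print(np.round(res(r.x),1).reshape(-1,2).tolist()); return r.x
st=[(S(15,318),(-140,125,10)),(S(272,407),(-140,-125,10)),(S(357,281),(30,-125,10)),
(S(75,134),(-102,66,199)),(S(217,178),(-102,-66,199)),(S(128,70),(-4,66,185)),(S(275,113),(-4,-66,185)),
(I(432,255),(30,-125,10)),(I(630,138),(-140,-125,10)),(I(660,25),(-102,-66,200))]
p=fit(st,[600,150,0])
tr=[(TS(30,235),(-113,68,28)),(TS(208,35),(113,68,28)),(TS(375,118),(113,-68,28)),(TS(205,335),(-113,-68,28)),
(TI(422,122),(113,-68,28)),(TI(490,258),(113,68,28)),(TI(795,158),(-113,68,28)),(TI(730,38),(-113,-68,28))]
t=fit(tr,[600,-150,0])
E
python3 fit.py
```

```text
[5.59660e+02 2.33295e+02 9.80000e-02]
[[-1.9, -0.7], [0.1, -0.6], [0.7, -2.6], [-3.1, -0.6], [-0.9, -0.5], [0.1, 1.7], [-0.6, 0.9], [-1.1, -1.2], [-0.4, -1.6], [-0.3, -0.3]]
[ 4.99770e+02 -1.60105e+02 -1.28000e-01]
[[-0.4, -1.0], [-0.7, -0.1], [-0.4, -0.0], [0.3, -0.2], [0.1, -0.6], [-1.3, -0.7], [2.0, -0.1], [-0.8, -1.1]]
```

Request:
carry_out --moves '[{"tz": -0.08,"tx": -0.08,"ty": -0.06,"fingers": 0.6},{"tx": -0.135,"ty": -0.1,"tz": -0.08,"fingers": 0.6},{"tx": -0.135,"ty": -0.1,"fingers": 0.6},{"tx": -0.135,"ty": -0.1,"fingers": 0.6},{"tx": -0.135,"ty": -0.1,"fingers": 0.6},{"tx": -0.135,"ty": -0.1,"fingers": 0.6},{"tx": -0.135,"ty": -0.1,"fingers": 0.6},{"tx": -0.135,"ty": -0.1,"fingers": 0.6},{"tx": -0.135,"ty": -0.1,"fingers": 0.6},{"tx": -0.13,"ty": -0.1,"fingers": 0.6},{"twist": -0.055,"fingers": 0.6},{"twist": -0.055,"fingers": 0.6}]'

```text
validation failed for argument at $.mo...
```

Request:
carry_out --moves '[{"twist": -0.055,"fingers": 0.6},{"fingers": 0.6}]'

```text
validation failed for argument at $.mo...
```

```bash
python3 - <<'E'
from h import *
import pickle
d=cam('wrist'); pickle.dump(d,open('w1.pkl','wb'))
cv2.imwrite('pics/w1.png',cv2.resize(d['color'],(800,600),interpolation=cv2.INTER_CUBIC))
s=ctrl.read_state(); print(s['eef_pos'],s['tool_rot'],s['force'],s['width'],s['clock'])
c,n=np.cos(.098),np.sin(.098)
for p in [(-89,-66,185),(-102.5,-66,200),(-4,-66,185),(-50,-66,179.5)]:
    print(np.array(proj(d,(559.7+c*p[0]-n*p[1],233.3+n*p[0]+c*p[1],p[2])))*1.5625)
E
```

```text
[274.81068009 588.67083474 241.74832042] [-3.14045057e+00  2.25112970e-05  2.70478530e+00] [-0.47480764  0.04543937  0.02759194] 85.29276540339218 0.2
[-67.88319418 857.00233957]
[-108.46936849  880.73718949]
[ 24.02825356 923.81332178]
[-17.06321671 876.41648248]
```

View pics/w1.png

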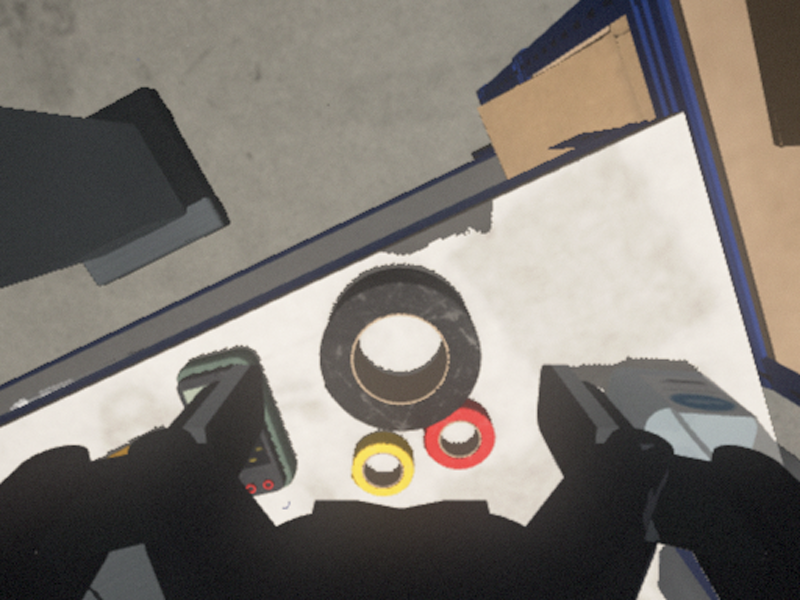

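Request:
carry_out --moves '[{"tx": -0.08,"ty": -0.06,"tz": -0.08,"twist": 0,"fingers": 0.6},{"tx": -0.135,"ty": -0.1,"tz": -0.08,"twist": 0,"fingers": 0.6},{"tx": -0.135,"ty": -0.1,"tz": 0,"twist": 0,"fingers": 0.6},{"tx": -0.135,"ty": -0.1,"tz": 0,"twist": 0,"fingers": 0.6},{"tx": -0.135,"ty": -0.1,"tz": 0,"twist": 0,"fingers": 0.6},{"tx": -0.135,"ty": -0.1,"tz": 0,"twist": 0,"fingers": 0.6},{"tx": -0.135,"ty": -0.1,"tz": 0,"twist": 0,"fingers": 0.6},{"tx": -0.135,"ty": -0.1,"tz": 0,"twist": 0,"fingers": 0.6},{"tx": -0.135,"ty": -0.1,"tz": 0,"twist": 0,"fingers": 0.6},{"tx": -0.13,"ty": -0.1,"tz": 0,"twist": 0,"fingers": 0.6},{"tx": 0,"ty": 0,"tz": 0,"twist": -0.055,"fingers": 0.6},{"tx": 0,"ty": 0,"tz": 0,"twist": -0.055,"fingers": 0.6}]'

```text
clock: 1.7
eef_pos: [503.9, 163.4, 290.1]
tool_rot: [-3.141, -0.0, 3.054]
force: [-0.6, 0.7, 0.3]
width: 51.3
gripper_force: 0.0
```

Request:
carry_out --moves '[{"tx": 0,"ty": 0,"tz": 0,"twist": -0.055,"fingers": 0.6},{"tx": 0,"ty": 0,"tz": 0,"twist": 0,"fingers": 0.6}]'

```text
clock: 1.95
eef_pos: [503.7, 164.1, 290.2]
tool_rot: [3.141, -0.0, -3.062]
force: [-0.3, 0.3, 0.7]
width: 51.2
gripper_force: 0.0
```

```bash
python3 - <<'E'
from h import *
import pickle
d=cam('wrist'); pickle.dump(d,open('w1.pkl','wb'))
cv2.imwrite('pics/w2.png',cv2.resize(d['color'],(800,600),interpolation=cv2.INTER_CUBIC))
c,n=np.cos(.098),np.sin(.098)
for p in [(-89,-66,185),(-102.5,-66,200),(-4,-66,185),(-50,-66,179.5),(-102.5,66,200),(-89,66,185)]:
    print(np.array(proj(d,(559.7+c*p[0]-n*p[1],233.3+n*p[0]+c*p[1],p[2])))*1.5625)
E
```

```text
[395.84951375 245.1273518 ]
[395.00939812 222.73938392]
[398.98190301 393.28495994]
[397.40671147 313.26769215]
[671.60992681 217.60042602]
[651.45453127 240.42994587]
```

View pics/w2.png

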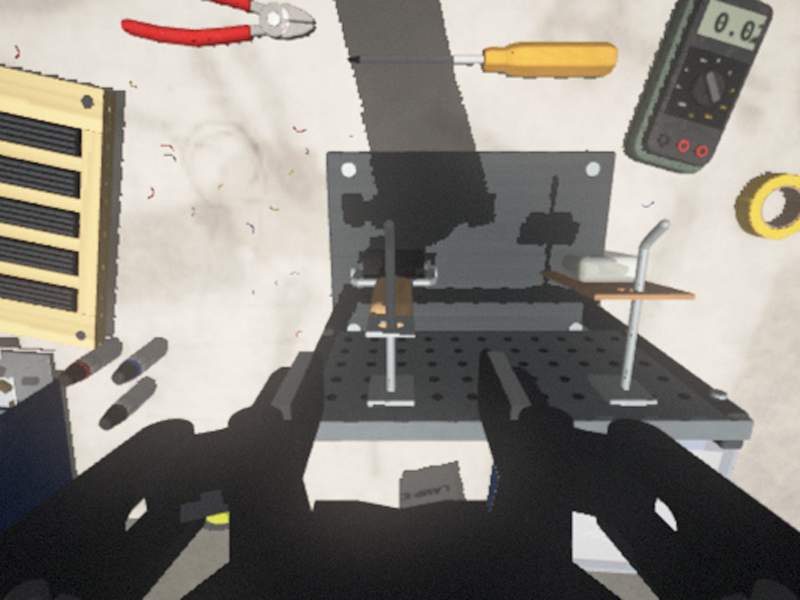

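```bash
python3 - <<'E'
from h import *
import pickle
from scipy.optimize import least_squares
d=pickle.load(open('w1.pkl','rb'))
obs=[((390,224),(-102,-66,201)),((390,250),(-89,-66,186)),((391,391),(-5,-66,185)),((660,226),(-102,66,201)),((641,258),(-89,66,186)),((626,388),(-5,66,185)),((328,153),(-140,-125,10)),((614,153),(-140,125,10))]
def W(p,q):
    c,s=np.cos(p[2]),np.sin(p[2]); return (p[0]+c*q[0]-s*q[1],p[1]+s*q[0]+c*q[1],q[2])
def res(p): return np.ravel([np.array(proj(d,W(p,q)))*1.5625-uv for uv,q in obs])
r=least_squares(res,[560,233,.1],loss='soft_l1');p=r.x;print(p,np.round(res(p),1).reshape(-1,2).tolist())
for L in((-4,-66,185),(-89,-66,185),(-102.5,-66,200)): print(np.round(W(p,L),1))
for v in (315,322,330,336,339):
    w=onz(d,390/1.5625,v/1.5625,193); c,s=np.cos(p[2]),np.sin(p[2]); e=w[:2]-p[:2]; print(v,w,[c*e[0]+s*e[1],-s*e[0]+c*e[1]])
for u in(367,414):
    print(onz(d,u/1.5625,333/1.5625,193))
for u in((125,92),(97,347)): print(onz(d,u[0]/1.5625,u[1]/1.5625,28))
E
```

```text
[5.62679528e+02 2.28951074e+02 8.25348643e-02] [[-1.3, 3.4], [-0.4, -1.5], [0.0, 3.2], [5.2, 0.5], [4.3, -10.3], [-2.5, 5.5], [-3.8, -1.1], [3.3, -2.0]]
[564.1 162.8 185. ]
[479.4 155.8 185. ]
[466.  154.7 200. ]
315 [513.13423236 158.65794599 193.        ] [np.float64(-55.17168966483075), np.float64(-65.96927219630984)]
322 [516.99157866 158.94254348 193.        ] [np.float64(-51.30401148098885), np.float64(-66.00364771510621)]
330 [521.44136235 159.27085139 193.        ] [np.float64(-46.842309073592475), np.float64(-66.04330285901396)]
336 [524.80805388 159.51924806 193.        ] [np.float64(-43.46659987458956), np.float64(-66.07330580897663)]
339 [526.50093574 159.64414998 193.        ] [np.float64(-41.769183631801155), np.float64(-66.08839226684248)]
[524.08197867 147.30036942 193.        ]
[522.11924985 172.01631813 193.        ]
[400.7882892 -62.5871616  28.       ]
[ 621.35494647 -105.81547256   28.        ]
```

Request:
carry_out --moves '[{"tx": -0.06,"ty": -0.021,"tz": 0,"twist": 0,"fingers": 0.6},{"tx": 0,"ty": 0,"tz": 0.12,"twist": 0,"fingers": 0.6},{"tx": 0,"ty": 0,"tz": 0.11,"twist": 0,"fingers": 0.6},{"tx": 0,"ty": 0,"tz": 0,"twist": 0,"fingers": 0.6}]'

```text
clock: 2.5
eef_pos: [520.5, 158.9, 219.3]
tool_rot: [-3.14, -0.005, -3.062]
force: [-0.7, 0.5, -0.5]
width: 51.0
gripper_force: 0.0
```

```bash
python3 - <<'E'
from h import *
import pickle
d=cam('wrist'); pickle.dump(d,open('w2.pkl','wb'))
cv2.imwrite('pics/w3.png',cv2.resize(d['color'],(800,600),interpolation=cv2.INTER_CUBIC))
E
```

```text
(no output)
```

View pics/w3.png

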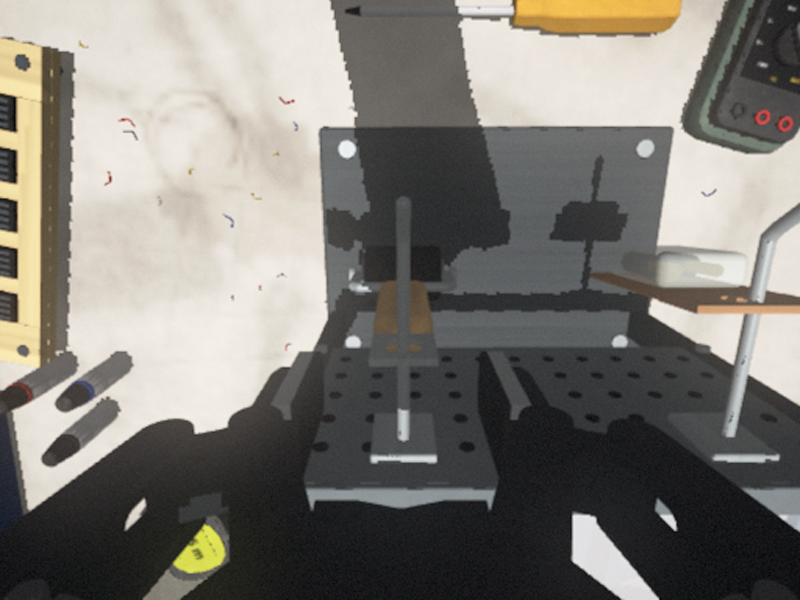

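```bash
python3 - <<'E'
from h import *
import pickle
d=pickle.load(open('w2.pkl','rb'))
for u,v,z in((404,364,193),(404,440,185),(403,218,185),(403,200,202),(370,364,193),(438,364,193)): print(u,v,onz(d,u/1.5625,v/1.5625,z))
# TCP axis and tab-plane candidates
print(np.array(proj(d,(520.5,158.9,219.3)))*1.5625, np.array(proj(d,(520.5,158.9,190)))*1.5625)
E
```

```text
404 364 [524.34518499 159.67664283 193.        ]
404 440 [561.60893791 162.79102482 185.        ]
403 218 [471.6147716  155.05013435 185.        ]
403 200 [464.03009713 154.345817   202.        ]
370 364 [525.35372235 147.10397653 193.        ]
438 364 [523.33680638 172.24733005 193.        ]
[403.13525879 387.71693781] [402.71680394 351.07162673]
```

Request:
carry_out --moves '[{"tx": 0,"ty": 0,"tz": 0.12,"twist": 0,"fingers": 0.6},{"tx": 0,"ty": 0,"tz": 0.08,"twist": 0,"fingers": 0.6},{"tx": 0,"ty": 0,"tz": 0.026,"twist": 0,"fingers": 0.6},{"tx": 0,"ty": 0,"tz": 0,"twist": 0,"fingers": 0.6},{"tx": 0,"ty": 0,"tz": 0,"twist": 0,"fingers": 0.6}]'

```text
clock: 3.18
eef_pos: [523.2, 159.9, 154.9]
tool_rot: [3.141, 0.002, -3.06]
force: [0.6, -0.4, 0.5]
width: 51.1
gripper_force: 0.0
```

Request:
carry_out --moves '[{"tx": 0,"ty": 0,"tz": 0.012,"twist": 0,"fingers": 0.6},{"tx": 0,"ty": 0,"tz": 0,"twist": 0,"fingers": 0.6},{"tx": 0,"ty": 0,"tz": 0,"twist": 0,"fingers": 0.6}]'

```text
clock: 3.55
eef_pos: [522.3, 159.5, 150.0]
tool_rot: [3.142, 0.0, -3.06]
force: [0.7, 0.4, 0.6]
width: 51.8
gripper_force: 0.0
```

Request:
carry_out --moves '[{"tx": 0,"ty": 0,"tz": 0,"twist": 0,"fingers": 0.3},{"tx": 0,"ty": 0,"tz": 0,"twist": 0,"fingers": 0.0},{"tx": 0,"ty": 0,"tz": 0,"twist": 0,"fingers": 0.0},{"tx": 0,"ty": 0,"tz": 0,"twist": 0,"fingers": 0.0},{"tx": 0,"ty": 0,"tz": 0,"twist": 0,"fingers": 0.0}]'

```text
clock: 4.18
eef_pos: [522.4, 159.5, 150.0]
tool_rot: [3.142, 0.0, -3.06]
force: [0.6, 0.2, 3.0]
width: 25.0
gripper_force: 59.5
```

Request:
carry_out --moves '[{"tx": 0,"ty": 0,"tz": -0.01,"twist": 0,"fingers": 0.0},{"tx": 0,"ty": 0,"tz": -0.008,"twist": 0,"fingers": 0.0},{"tx": 0,"ty": 0,"tz": 0,"twist": 0,"fingers": 0.0},{"tx": 0,"ty": 0,"tz": 0,"twist": 0,"fingers": 0.0}]'

```text
clock: 4.68
eef_pos: [522.1, 159.5, 155.2]
tool_rot: [-3.142, -0.0, -3.06]
force: [0.7, -0.6, -2.4]
width: 25.1
gripper_force: 59.0
```

Request:
carry_out --moves '[{"tx": 0.03,"ty": 0,"tz": 0,"twist": 0,"fingers": 0.0},{"tx": 0.04,"ty": 0,"tz": 0,"twist": 0,"fingers": 0.0},{"tx": 0.04,"ty": 0,"tz": 0,"twist": 0,"fingers": 0.0},{"tx": 0.025,"ty": 0,"tz": -0.002,"twist": 0,"fingers": 0.0},{"tx": 0,"ty": 0,"tz": 0,"twist": 0,"fingers": 0.0},{"tx": 0,"ty": 0,"tz": 0,"twist": 0,"fingers": 0.0}]'

```text
clock: 5.42
eef_pos: [482.4, 156.3, 156.1]
tool_rot: [3.141, 0.001, -3.06]
force: [-0.6, -0.6, -2.8]
width: 24.9
gripper_force: 59.0
```

Request:
carry_out --moves '[{"tx": 0.02,"ty": 0,"tz": -0.003,"twist": 0,"fingers": 0.0},{"tx": 0.012,"ty": 0,"tz": -0.013,"twist": 0,"fingers": 0.0},{"tx": 0,"ty": 0,"tz": 0,"twist": 0,"fingers": 0.0},{"tx": 0,"ty": 0,"tz": 0,"twist": 0,"fingers": 0.0}]'

```text
clock: 5.92
eef_pos: [472.5, 155.5, 160.8]
tool_rot: [3.141, 0.0, -3.06]
force: [-1.2, 0.9, -2.4]
width: 25.3
gripper_force: 59.0
```

Request:
carry_out --moves '[{"tx": 0.008,"ty": 0,"tz": -0.01,"twist": 0,"fingers": 0.0},{"tx": 0.008,"ty": 0,"tz": -0.01,"twist": 0,"fingers": 0.0},{"tx": 0,"ty": 0,"tz": 0,"twist": 0,"fingers": 0.0},{"tx": 0,"ty": 0,"tz": 0,"twist": 0,"fingers": 0.0}]'

```text
clock: 6.42
eef_pos: [467.5, 155.1, 166.7]
tool_rot: [3.142, 0.0, -3.06]
force: [0.7, -0.2, -2.3]
width: 25.0
gripper_force: 59.0
```

Request:
carry_out --moves '[{"tx": 0.01,"ty": 0,"tz": -0.009,"twist": 0,"fingers": 0.0},{"tx": 0.01,"ty": 0,"tz": -0.009,"twist": 0,"fingers": 0.0},{"tx": 0,"ty": 0,"tz": 0,"twist": 0,"fingers": 0.0},{"tx": 0,"ty": 0,"tz": 0,"twist": 0,"fingers": 0.0}]'

```text
clock: 6.92
eef_pos: [461.6, 154.6, 172.2]
tool_rot: [3.141, 0.0, -3.06]
force: [-0.6, 0.2, -1.6]
width: 25.4
gripper_force: 59.1
```

Request:
carry_out --moves '[{"tx": 0.03,"ty": 0,"tz": -0.02,"twist": 0,"fingers": 0.0},{"tx": 0.05,"ty": 0,"tz": 0,"twist": 0,"fingers": 0.0},{"tx": 0,"ty": 0,"tz": 0,"twist": 0,"fingers": 0.0}]'

```text
clock: 7.3
eef_pos: [435.5, 152.3, 178.1]
tool_rot: [-3.141, -0.002, -3.059]
force: [-0.8, 0.8, -3.5]
width: 24.9
gripper_force: 59.1
```

Request:
carry_out --moves '[{"tx": 0,"ty": 0,"tz": -0.15,"twist": 0,"fingers": 0.0},{"tx": 0,"ty": -0.06,"tz": -0.09,"twist": 0,"fingers": 0.0},{"tx": 0,"ty": -0.12,"tz": 0,"twist": 0,"fingers": 0.0},{"tx": 0,"ty": -0.15,"tz": 0,"twist": 0,"fingers": 0.0},{"tx": -0.05,"ty": -0.15,"tz": 0,"twist": 0,"fingers": 0.0},{"tx": -0.05,"ty": -0.15,"tz": 0,"twist": 0,"fingers": 0.0},{"tx": -0.05,"ty": -0.15,"tz": 0,"twist": 0,"fingers": 0.0},{"tx": -0.05,"ty": -0.15,"tz": 0,"twist": 0,"fingers": 0.0},{"tx": 0,"ty": -0.13,"tz": 0,"twist": 0.02,"fingers": 0.0},{"tx": 0,"ty": 0,"tz": 0,"twist": 0.047,"fingers": 0.0},{"tx": 0,"ty": 0,"tz": 0,"twist": 0,"fingers": 0.0},{"tx": 0,"ty": 0,"tz": 0,"twist": 0,"fingers": 0.0}]'

```text
clock: 8.8
eef_pos: [523.3, -158.5, 250.0]
tool_rot: [3.141, -0.0, 3.016]
force: [-0.1, 0.8, -2.3]
width: 25.3
gripper_force: 60.1
```

```bash
python3 - <<'E'
from h import *
import pickle
d=cam('wrist'); pickle.dump(d,open('w3.pkl','wb'))
cv2.imwrite('pics/w4.png',cv2.resize(d['color'],(800,600),interpolation=cv2.INTER_CUBIC))
E
```

```text
(no output)
```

View pics/w4.png

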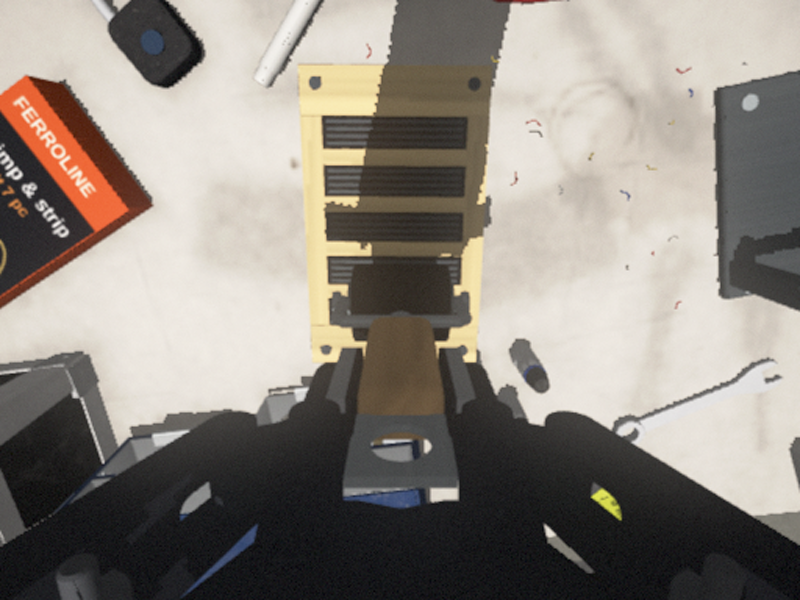

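```bash
python3 - <<'E'
from h import *
import pickle
d=pickle.load(open('w3.pkl','rb'))
for u,v,z in((299,65,28),(491,65,28),(476,362,28),(313,361,28),(322,133,31),(467,133,31),(325,227,31),(463,227,31),(395,116,31),(395,241,31)): print(u,v,np.round(onz(d,u/1.5625,v/1.5625,z),1))
s=ctrl.read_state(); print(s['eef_pos'],s['tool_rot'])
E
```

```text
299 65 [ 382.9 -212.7   28. ]
491 65 [399.6 -79.7  28. ]
476 362 [ 623.1 -108.2   28. ]
313 361 [ 605.3 -242.4   28. ]
322 133 [ 429.5 -204.    31. ]
467 133 [ 442.5 -100.6   31. ]
325 227 [ 496.4 -213.3   31. ]
463 227 [ 509.5 -109.4   31. ]
395 116 [ 424.7 -150.5   31. ]
395 241 [ 513.7 -162.    31. ]
[ 523.37671698 -158.55850883  250.04985668] [ 3.14118581e+00 -1.32584965e-04  3.01609566e+00]
```

Request:
carry_out --moves '[{"tx": -0.12,"ty": -0.017,"tz": 0.0,"twist": 0,"fingers": 0.0},{"tx": -0.12,"ty": 0,"tz": 0.1,"twist": 0,"fingers": 0.0},{"tx": 0,"ty": 0,"tz": 0.12,"twist": 0,"fingers": 0.0},{"tx": 0,"ty": 0,"tz": 0.08,"twist": 0,"fingers": 0.0},{"tx": 0,"ty": 0,"tz": 0.03,"twist": 0,"fingers": 0.0},{"tx": 0,"ty": 0,"tz": 0,"twist": 0,"fingers": 0.0},{"tx": 0,"ty": 0,"tz": 0,"twist": 0,"fingers": 0.0},{"tx": 0,"ty": 0,"tz": 0,"twist": 0,"fingers": 0.0}]'

```text
clock: 9.85
eef_pos: [594.8, -174.0, 152.3]
tool_rot: [-3.141, 0.002, 3.013]
force: [0.6, -0.1, -2.7]
width: 24.7
gripper_force: 60.0
```

Request:
carry_out --moves '[{"tx": 0,"ty": 0,"tz": 0.01,"twist": 0,"fingers": 0.0},{"tx": 0,"ty": 0,"tz": 0.006,"twist": 0,"fingers": 0.0},{"tx": 0,"ty": 0,"tz": 0,"twist": 0,"fingers": 0.0},{"tx": 0,"ty": 0,"tz": 0,"twist": 0,"fingers": 0.0}]'

```text
clock: 10.35
eef_pos: [594.1, -173.8, 146.3]
tool_rot: [-3.142, -0.0, 3.013]
force: [-0.6, -0.2, -1.8]
width: 25.1
gripper_force: 60.0
```

Request:
carry_out --moves '[{"tx": 0,"ty": 0,"tz": 0.004,"twist": 0,"fingers": 0.0},{"tx": 0,"ty": 0,"tz": 0,"twist": 0,"fingers": 0.0}]'

```text
clock: 10.6
eef_pos: [594.5, -173.9, 145.5]
tool_rot: [-3.142, 0.001, 3.013]
force: [-0.0, 0.3, 0.6]
width: 25.1
gripper_force: 60.5
```

Request:
carry_out --moves '[{"tx": 0,"ty": 0,"tz": 0.003,"twist": 0,"fingers": 0.0},{"tx": 0,"ty": 0,"tz": 0,"twist": 0,"fingers": 0.0}]'

```text
clock: 10.85
eef_pos: [595.2, -174.0, 145.4]
tool_rot: [-3.141, 0.003, 3.013]
force: [0.5, 1.0, 5.7]
width: 25.1
gripper_force: 61.2
```

Request:
carry_out --moves '[{"tx": 0,"ty": 0,"tz": -0.007,"twist": 0,"fingers": 0.0},{"tx": 0.02,"ty": 0,"tz": 0,"twist": 0,"fingers": 0.0},{"tx": 0.02,"ty": 0,"tz": 0,"twist": 0,"fingers": 0.0},{"tx": 0.02,"ty": 0,"tz": 0,"twist": 0,"fingers": 0.0},{"tx": 0.02,"ty": 0,"tz": 0,"twist": 0,"fingers": 0.0}]'

```text
clock: 11.48
eef_pos: [570.9, -170.7, 147.7]
tool_rot: [3.142, 0.003, 3.013]
force: [0.3, -0.0, 7.8]
width: 25.2
gripper_force: 61.3
```

Request:
carry_out --moves '[{"tx": 0.02,"ty": 0,"tz": 0,"twist": 0,"fingers": 0.0},{"tx": 0.02,"ty": 0,"tz": 0,"twist": 0,"fingers": 0.0},{"tx": 0.02,"ty": 0,"tz": 0,"twist": 0,"fingers": 0.0}]'

```text
clock: 11.85
eef_pos: [552.0, -168.3, 147.0]
tool_rot: [3.141, 0.0, 3.013]
force: [0.4, -0.6, -1.8]
width: 25.2
gripper_force: 60.3
```

Request:
carry_out --moves '[{"tx": 0.02,"ty": 0,"tz": 0,"twist": 0,"fingers": 0.0},{"tx": 0.02,"ty": 0,"tz": 0,"twist": 0,"fingers": 0.0},{"tx": 0.02,"ty": 0,"tz": 0,"twist": 0,"fingers": 0.0}]'

```text
clock: 12.22
eef_pos: [535.1, -166.1, 147.3]
tool_rot: [-3.142, 0.002, 3.013]
force: [1.0, 0.9, 8.3]
width: 25.2
gripper_force: 61.3
```

Request:
carry_out --moves '[{"tx": 0.02,"ty": 0,"tz": 0.003,"twist": 0,"fingers": 0.0},{"tx": 0.02,"ty": 0,"tz": 0,"twist": 0,"fingers": 0.0},{"tx": 0.02,"ty": 0,"tz": 0,"twist": 0,"fingers": 0.0},{"tx": 0.02,"ty": 0,"tz": 0,"twist": 0,"fingers": 0.0},{"tx": 0.02,"ty": 0,"tz": 0,"twist": 0,"fingers": 0.0},{"tx": 0.02,"ty": 0,"tz": 0,"twist": 0,"fingers": 0.0}]'

```text
clock: 12.98
eef_pos: [499.2, -161.5, 146.2]
tool_rot: [-3.142, 0.002, 3.013]
force: [0.9, 1.4, 7.1]
width: 24.8
gripper_force: 61.4
```

Request:
carry_out --moves '[{"tx": 0.02,"ty": 0,"tz": 0,"twist": 0,"fingers": 0.0},{"tx": 0.02,"ty": 0,"tz": 0,"twist": 0,"fingers": 0.0},{"tx": 0.02,"ty": 0,"tz": 0,"twist": 0,"fingers": 0.0},{"tx": 0.02,"ty": 0,"tz": 0,"twist": 0,"fingers": 0.0},{"tx": 0.02,"ty": 0,"tz": 0,"twist": 0,"fingers": 0.0},{"tx": 0.02,"ty": 0,"tz": 0,"twist": 0,"fingers": 0.0}]'

```text
clock: 13.72
eef_pos: [463.4, -156.8, 146.0]
tool_rot: [-3.142, 0.002, 3.013]
force: [0.6, 0.1, 6.8]
width: 25.2
gripper_force: 61.4
```

Request:
carry_out --moves '[{"tx": 0.02,"ty": 0,"tz": 0,"twist": 0,"fingers": 0.0},{"tx": 0.02,"ty": 0,"tz": 0,"twist": 0,"fingers": 0.0},{"tx": 0.02,"ty": 0,"tz": 0,"twist": 0,"fingers": 0.0},{"tx": 0.02,"ty": 0,"tz": 0,"twist": 0,"fingers": 0.0},{"tx": 0.02,"ty": 0,"tz": 0,"twist": 0,"fingers": 0.0},{"tx": 0.02,"ty": 0,"tz": 0,"twist": 0,"fingers": 0.0},{"tx": 0.02,"ty": 0,"tz": 0,"twist": 0,"fingers": 0.0},{"tx": 0.02,"ty": 0,"tz": 0,"twist": 0,"fingers": 0.0}]'

```text
clock: 14.72
eef_pos: [414.8, -150.5, 145.4]
tool_rot: [3.142, -0.001, 3.013]
force: [0.4, 0.3, 4.0]
width: 25.2
gripper_force: 60.9
```

Request:
carry_out --moves '[{"tx": 0,"ty": 0,"tz": 0.005,"twist": 0,"fingers": 0.0},{"tx": -0.02,"ty": 0,"tz": 0,"twist": 0,"fingers": 0.0},{"tx": -0.02,"ty": 0,"tz": 0,"twist": 0,"fingers": 0.0},{"tx": -0.02,"ty": 0,"tz": 0,"twist": 0,"fingers": 0.0},{"tx": -0.02,"ty": 0,"tz": 0,"twist": 0,"fingers": 0.0}]'

```text
clock: 15.35
eef_pos: [440.4, -153.9, 145.1]
tool_rot: [-3.141, 0.003, 3.013]
force: [-1.0, 1.7, 16.2]
width: 25.0
gripper_force: 62.6
```

Request:
carry_out --moves '[{"tx": -0.02,"ty": 0,"tz": 0,"twist": 0,"fingers": 0.0},{"tx": -0.02,"ty": 0,"tz": 0,"twist": 0,"fingers": 0.0},{"tx": -0.02,"ty": 0,"tz": 0,"twist": 0,"fingers": 0.0},{"tx": -0.02,"ty": 0,"tz": 0,"twist": 0,"fingers": 0.0},{"tx": -0.02,"ty": 0,"tz": 0,"twist": 0,"fingers": 0.0},{"tx": -0.02,"ty": 0,"tz": 0,"twist": 0,"fingers": 0.0}]'

```text
clock: 16.1
eef_pos: [476.1, -158.6, 145.2]
tool_rot: [-3.141, 0.003, 3.012]
force: [-0.6, 0.8, 14.5]
width: 25.0
gripper_force: 62.4
```

Request:
carry_out --moves '[{"tx": -0.02,"ty": 0,"tz": 0,"twist": 0,"fingers": 0.0},{"tx": -0.02,"ty": 0,"tz": 0,"twist": 0,"fingers": 0.0},{"tx": -0.02,"ty": 0,"tz": 0,"twist": 0,"fingers": 0.0},{"tx": -0.02,"ty": 0,"tz": 0,"twist": 0,"fingers": 0.0},{"tx": -0.02,"ty": 0,"tz": 0,"twist": 0,"fingers": 0.0}]'

```text
clock: 16.73
eef_pos: [505.8, -162.5, 145.3]
tool_rot: [-3.141, 0.003, 3.012]
force: [-0.3, 1.4, 13.1]
width: 25.2
gripper_force: 62.2
```

Request:
carry_out --moves '[{"tx": -0.02,"ty": 0,"tz": 0,"twist": 0,"fingers": 0.0},{"tx": -0.02,"ty": 0,"tz": 0,"twist": 0,"fingers": 0.0},{"tx": -0.02,"ty": 0,"tz": 0,"twist": 0,"fingers": 0.0},{"tx": -0.02,"ty": 0,"tz": 0,"twist": 0,"fingers": 0.0},{"tx": -0.02,"ty": 0,"tz": 0,"twist": 0,"fingers": 0.0},{"tx": -0.02,"ty": 0,"tz": 0,"twist": 0,"fingers": 0.0}]'

```text
clock: 17.48
eef_pos: [541.5, -167.1, 145.3]
tool_rot: [-3.141, 0.002, 3.012]
force: [-0.8, 1.2, 12.4]
width: 24.9
gripper_force: 62.0
```

Request:
carry_out --moves '[{"tx": -0.02,"ty": 0,"tz": 0,"twist": 0,"fingers": 0.0},{"tx": -0.02,"ty": 0,"tz": 0,"twist": 0,"fingers": 0.0},{"tx": -0.02,"ty": 0,"tz": 0,"twist": 0,"fingers": 0.0},{"tx": -0.02,"ty": 0,"tz": 0,"twist": 0,"fingers": 0.0},{"tx": -0.02,"ty": 0,"tz": 0,"twist": 0,"fingers": 0.0},{"tx": -0.02,"ty": 0,"tz": 0,"twist": 0,"fingers": 0.0},{"tx": -0.02,"ty": 0,"tz": 0,"twist": 0,"fingers": 0.0},{"tx": -0.02,"ty": 0,"tz": 0,"twist": 0,"fingers": 0.0}]'

```text
clock: 18.48
eef_pos: [589.1, -173.4, 145.3]
tool_rot: [-3.141, 0.002, 3.012]
force: [0.4, 1.5, 11.1]
width: 25.1
gripper_force: 61.8
```

Request:
carry_out --moves '[{"tx": 0,"ty": 0,"tz": 0.003,"twist": 0,"fingers": 0.0},{"tx": 0.02,"ty": 0,"tz": 0,"twist": 0,"fingers": 0.0},{"tx": 0.02,"ty": 0,"tz": 0,"twist": 0,"fingers": 0.0},{"tx": 0.02,"ty": 0,"tz": 0,"twist": 0,"fingers": 0.0},{"tx": 0.02,"ty": 0,"tz": 0,"twist": 0,"fingers": 0.0}]'

```text
clock: 19.1
eef_pos: [566.4, -170.4, 145.2]
tool_rot: [-3.141, 0.006, 3.013]
force: [0.8, 1.0, 14.8]
width: 24.5
gripper_force: 62.1
```

Request:
carry_out --moves '[{"tx": 0.02,"ty": 0,"tz": 0,"twist": 0,"fingers": 0.0},{"tx": 0.02,"ty": 0,"tz": 0,"twist": 0,"fingers": 0.0},{"tx": 0.02,"ty": 0,"tz": 0,"twist": 0,"fingers": 0.0},{"tx": 0.02,"ty": 0,"tz": 0,"twist": 0,"fingers": 0.0},{"tx": 0.02,"ty": 0,"tz": 0,"twist": 0,"fingers": 0.0},{"tx": 0.02,"ty": 0,"tz": 0,"twist": 0,"fingers": 0.0}]'

```text
clock: 19.85
eef_pos: [530.9, -165.8, 145.2]
tool_rot: [-3.141, 0.006, 3.013]
force: [1.6, 0.3, 16.1]
width: 25.0
gripper_force: 62.3
```

Request:
carry_out --moves '[{"tx": 0.02,"ty": 0,"tz": 0,"twist": 0,"fingers": 0.0},{"tx": 0.02,"ty": 0,"tz": 0,"twist": 0,"fingers": 0.0},{"tx": 0.02,"ty": 0,"tz": 0,"twist": 0,"fingers": 0.0},{"tx": 0.02,"ty": 0,"tz": 0,"twist": 0,"fingers": 0.0},{"tx": 0.02,"ty": 0,"tz": 0,"twist": 0,"fingers": 0.0},{"tx": 0.02,"ty": 0,"tz": 0,"twist": 0,"fingers": 0.0}]'

```text
clock: 20.6
eef_pos: [495.4, -161.2, 145.2]
tool_rot: [-3.141, 0.007, 3.013]
force: [1.3, 1.3, 17.7]
width: 25.6
gripper_force: 62.5
```

Request:
carry_out --moves '[{"tx": 0.02,"ty": 0,"tz": -0.001,"twist": 0,"fingers": 0.0},{"tx": 0.02,"ty": 0,"tz": 0,"twist": 0,"fingers": 0.0},{"tx": 0.02,"ty": 0,"tz": 0,"twist": 0,"fingers": 0.0},{"tx": 0.02,"ty": 0,"tz": 0,"twist": 0,"fingers": 0.0},{"tx": 0.02,"ty": 0,"tz": 0,"twist": 0,"fingers": 0.0},{"tx": 0.02,"ty": 0,"tz": 0,"twist": 0,"fingers": 0.0}]'

```text
clock: 21.35
eef_pos: [459.4, -156.5, 145.2]
tool_rot: [-3.141, 0.006, 3.013]
force: [1.3, 1.0, 18.1]
width: 25.2
gripper_force: 62.5
```

Request:
carry_out --moves '[{"tx": 0.02,"ty": 0,"tz": 0,"twist": 0,"fingers": 0.0},{"tx": 0.02,"ty": 0,"tz": 0,"twist": 0,"fingers": 0.0},{"tx": 0.02,"ty": 0,"tz": 0,"twist": 0,"fingers": 0.0},{"tx": 0.02,"ty": 0,"tz": 0,"twist": 0,"fingers": 0.0},{"tx": 0.02,"ty": 0,"tz": 0,"twist": 0,"fingers": 0.0},{"tx": 0.02,"ty": 0,"tz": 0,"twist": 0,"fingers": 0.0}]'

```text
clock: 22.1
eef_pos: [423.8, -151.9, 145.1]
tool_rot: [-3.141, 0.006, 3.013]
force: [1.0, 0.5, 19.1]
width: 25.3
gripper_force: 62.8
```

Request:
carry_out --moves '[{"tx": 0,"ty": 0,"tz": -0.03,"twist": 0,"fingers": 0.0},{"tx": 0,"ty": 0,"tz": -0.15,"twist": 0,"fingers": 0.0},{"tx": 0,"ty": 0,"tz": -0.17,"twist": 0,"fingers": 0.0},{"tx": 0,"ty": 0,"tz": 0,"twist": -0.0335,"fingers": 0.0},{"tx": 0,"ty": 0,"tz": 0,"twist": -0.0335,"fingers": 0.0},{"tx": -0.015,"ty": 0.1,"tz": 0,"twist": 0,"fingers": 0.0},{"tx": -0.015,"ty": 0.18,"tz": 0,"twist": 0,"fingers": 0.0},{"tx": -0.015,"ty": 0.18,"tz": 0,"twist": 0,"fingers": 0.0},{"tx": -0.015,"ty": 0.18,"tz": 0,"twist": 0,"fingers": 0.0},{"tx": -0.015,"ty": 0.18,"tz": 0,"twist": 0,"fingers": 0.0},{"tx": -0.01,"ty": 0.18,"tz": 0,"twist": 0,"fingers": 0.0},{"tx": 0,"ty": 0,"tz": 0,"twist": 0,"fingers": 0.0}]'

```text
clock: 23.6
eef_pos: [421.2, 154.2, 247.7]
tool_rot: [3.14, -0.002, -3.051]
force: [-0.4, -1.1, -3.4]
width: 25.6
gripper_force: 60.3
```

Request:
carry_out --moves '[{"tx": 0,"ty": 0.01,"tz": 0.1,"twist": 0,"fingers": 0.0},{"tx": 0,"ty": 0,"tz": 0.1,"twist": 0,"fingers": 0.0},{"tx": 0,"ty": 0,"tz": 0,"twist": 0,"fingers": 0.0},{"tx": 0,"ty": 0,"tz": 0,"twist": 0,"fingers": 0.0}]'

```text
clock: 24.1
eef_pos: [422.5, 152.1, 188.8]
tool_rot: [-3.141, 0.0, -3.061]
force: [1.1, -0.2, -2.0]
width: 25.2
gripper_force: 60.2
```

```bash
python3 - <<'E'
from h import *
import pickle
d=cam('wrist'); s=cam('side');t=cam('scene');pickle.dump((d,s,t),open('w4.pkl','wb'))
a=cv2.resize(d['color'][190:384,150:410],(400,300),interpolation=cv2.INTER_CUBIC)
b=cv2.resize(s['color'][135:285,170:370],(400,300),interpolation=cv2.INTER_CUBIC)
c=cv2.resize(t['color'][140:290,170:370],(400,300),interpolation=cv2.INTER_CUBIC)
e=cv2.resize(d['color'],(400,300))
cv2.imwrite('pics/w5.png',np.vstack([np.hstack([a,e]),np.hstack([b,c])]))
E
```

```text
(no output)
```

View pics/w5.png

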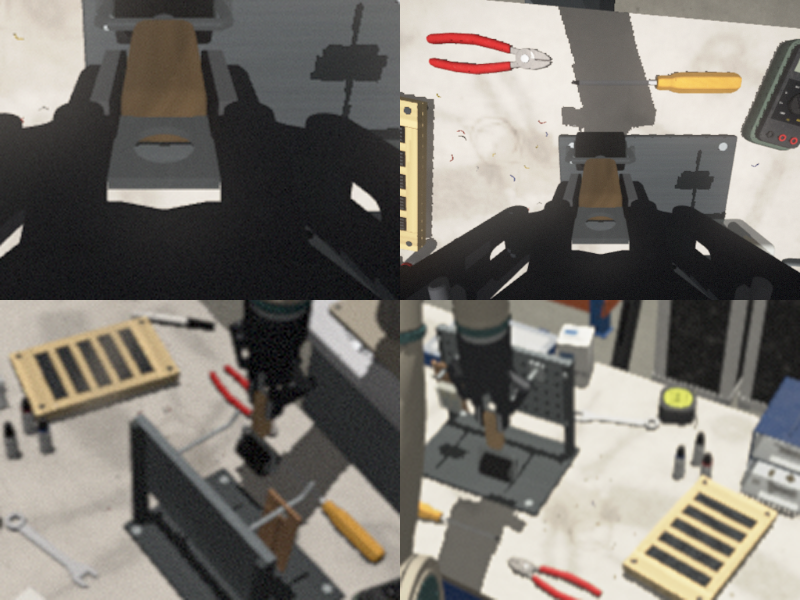

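```bash
python3 - <<'E'
from h import *
import pickle
a=pickle.load(open('w3.pkl','rb'))['color']; b=pickle.load(open('w4.pkl','rb'))[0]['color']
A=cv2.cvtColor(a,6);B=cv2.cvtColor(b,6)
for n,(x0,y0,x1,y1) in dict(tab=(215,258,298,300),hole=(230,272,285,302),hand=(228,205,288,262),fork=(205,168,308,222)).items():
    r=cv2.matchTemplate(B[y0-15:y1+15,x0-15:x1+15],A[y0:y1,x0:x1],cv2.TM_CCOEFF_NORMED); m=cv2.minMaxLoc(r); print(n,m[1],m[3][0]-15,m[3][1]-15)
f=lambda x,k:cv2.resize(x[160:345,190:325],(395,541),interpolation=cv2.INTER_CUBIC)
cv2.imwrite('pics/cmp.png',np.hstack([f(a,0),f(b,0)]))
E
```

```text
tab 0.6964142918586731 0 -2
hole 0.3316524922847748 1 -2
hand 0.6361743807792664 0 0
fork 0.6509048342704773 1 4
```

Request:
carry_out --moves '[{"tx": -0.04,"ty": -0.003,"tz": 0.02,"twist": 0,"fingers": 0.0},{"tx": -0.052,"ty": 0,"tz": 0.026,"twist": 0,"fingers": 0.0},{"tx": 0,"ty": 0,"tz": 0,"twist": 0,"fingers": 0.0},{"tx": 0,"ty": 0,"tz": 0,"twist": 0,"fingers": 0.0},{"tx": 0,"ty": 0,"tz": 0,"twist": 0,"fingers": 0.0}]'

```text
clock: 24.88
eef_pos: [449.4, 154.0, 174.5]
tool_rot: [-3.142, -0.001, -3.06]
force: [-0.8, -0.2, -3.1]
width: 25.2
gripper_force: 60.3
```

Request:
carry_out --moves '[{"tx": -0.02,"ty": 0,"tz": 0.004,"twist": 0,"fingers": 0.0},{"tx": -0.02,"ty": 0,"tz": 0.005,"twist": 0,"fingers": 0.0},{"tx": 0,"ty": 0,"tz": 0,"twist": 0,"fingers": 0.0},{"tx": 0,"ty": 0,"tz": 0,"twist": 0,"fingers": 0.0}]'

```text
clock: 25.38
eef_pos: [461.8, 155.0, 171.8]
tool_rot: [3.142, 0.0, -3.06]
force: [-0.5, -0.6, -2.7]
width: 25.6
gripper_force: 60.2
```

Request:
carry_out --moves '[{"tx": -0.01,"ty": 0,"tz": 0.009,"twist": 0,"fingers": 0.0},{"tx": -0.01,"ty": 0,"tz": 0.009,"twist": 0,"fingers": 0.0},{"tx": 0,"ty": 0,"tz": 0,"twist": 0,"fingers": 0.0},{"tx": 0,"ty": 0,"tz": 0,"twist": 0,"fingers": 0.0}]'

```text
clock: 25.88
eef_pos: [467.8, 155.5, 166.3]
tool_rot: [3.142, -0.0, -3.06]
force: [0.2, 1.0, -2.4]
width: 25.1
gripper_force: 60.2
```

Request:
carry_out --moves '[{"tx": -0.008,"ty": 0,"tz": 0.01,"twist": 0,"fingers": 0.0},{"tx": -0.008,"ty": 0,"tz": 0.01,"twist": 0,"fingers": 0.0},{"tx": 0,"ty": 0,"tz": 0,"twist": 0,"fingers": 0.0},{"tx": 0,"ty": 0,"tz": 0,"twist": 0,"fingers": 0.0}]'

```text
clock: 26.38
eef_pos: [472.5, 155.8, 160.3]
tool_rot: [-3.142, -0.0, -3.06]
force: [0.5, -0.7, -3.3]
width: 25.3
gripper_force: 60.2
```

Request:
carry_out --moves '[{"tx": -0.013,"ty": 0,"tz": 0.01,"twist": 0,"fingers": 0.0},{"tx": -0.02,"ty": 0,"tz": 0.005,"twist": 0,"fingers": 0.0},{"tx": 0,"ty": 0,"tz": 0,"twist": 0,"fingers": 0.0},{"tx": 0,"ty": 0,"tz": 0,"twist": 0,"fingers": 0.0}]'

```text
clock: 26.88
eef_pos: [482.3, 156.6, 155.8]
tool_rot: [-3.142, -0.0, -3.06]
force: [-0.6, 0.7, -2.2]
width: 25.1
gripper_force: 60.3
```

Request:
carry_out --moves '[{"tx": -0.04,"ty": 0,"tz": 0.001,"twist": 0,"fingers": 0.0},{"tx": -0.04,"ty": 0,"tz": 0.001,"twist": 0,"fingers": 0.0},{"tx": -0.025,"ty": 0,"tz": 0,"twist": 0,"fingers": 0.0},{"tx": 0,"ty": 0,"tz": 0,"twist": 0,"fingers": 0.0},{"tx": 0,"ty": 0,"tz": 0,"twist": 0,"fingers": 0.0},{"tx": 0,"ty": 0,"tz": 0,"twist": 0,"fingers": 0.0}]'

```text
clock: 27.62
eef_pos: [513.3, 159.2, 155.3]
tool_rot: [-3.142, -0.001, -3.06]
force: [0.8, -0.0, -1.9]
width: 25.0
gripper_force: 60.3
```

Lower onto the wire in small steps, then release.

Request:
carry_out --moves '[{"tx": 0,"ty": 0,"tz": 0.008,"twist": 0,"fingers": 0.0},{"tx": 0,"ty": 0,"tz": 0.006,"twist": 0,"fingers": 0.0},{"tx": 0,"ty": 0,"tz": 0,"twist": 0,"fingers": 0.0},{"tx": 0,"ty": 0,"tz": 0,"twist": 0,"fingers": 0.0}]'

```text
clock: 28.12
eef_pos: [513.8, 159.2, 151.1]
tool_rot: [3.142, -0.0, -3.06]
force: [0.6, -0.3, -3.0]
width: 24.8
gripper_force: 60.3
```

Request:
carry_out --moves '[{"tx": 0,"ty": 0,"tz": 0.003,"twist": 0,"fingers": 0.0},{"tx": 0,"ty": 0,"tz": 0,"twist": 0,"fingers": 0.0},{"tx": 0,"ty": 0,"tz": 0,"twist": 0,"fingers": 0.0}]'

```text
clock: 28.5
eef_pos: [513.9, 159.3, 150.3]
tool_rot: [3.141, 0.0, -3.06]
force: [-0.3, 0.6, 0.0]
width: 25.3
gripper_force: 60.4
```

Request:
carry_out --moves '[{"tx": 0,"ty": 0,"tz": 0,"twist": 0,"fingers": 0.31},{"tx": 0,"ty": 0,"tz": 0,"twist": 0,"fingers": 0.36},{"tx": 0,"ty": 0,"tz": 0,"twist": 0,"fingers": 0.5},{"tx": 0,"ty": 0,"tz": 0,"twist": 0,"fingers": 0.6},{"tx": 0,"ty": 0,"tz": 0,"twist": 0,"fingers": 0.6},{"tx": 0,"ty": 0,"tz": 0,"twist": 0,"fingers": 0.6},{"tx": 0,"ty": 0,"tz": 0,"twist": 0,"fingers": 0.6},{"tx": 0,"ty": 0,"tz": 0,"twist": 0,"fingers": 0.6}]'

```text
clock: 29.5
eef_pos: [513.8, 159.2, 150.2]
tool_rot: [3.142, -0.0, -3.06]
force: [0.5, 0.3, 0.8]
width: 51.5
gripper_force: 0.0
```

Request:
carry_out --moves '[{"tx": 0,"ty": 0,"tz": -0.05,"twist": 0,"fingers": 0.6},{"tx": 0,"ty": 0,"tz": -0.1,"twist": 0,"fingers": 0.6},{"tx": 0,"ty": 0,"tz": -0.15,"twist": 0,"fingers": 0.6},{"tx": 0,"ty": 0,"tz": -0.15,"twist": 0,"fingers": 0.6},{"tx": 0,"ty": 0,"tz": 0,"twist": 0,"fingers": 0.6},{"tx": 0,"ty": 0,"tz": 0,"twist": 0,"fingers": 0.6},{"tx": 0,"ty": 0,"tz": 0,"twist": 0,"fingers": 0.6}]'

```text
clock: 30.38
eef_pos: [513.0, 158.9, 284.2]
tool_rot: [-3.141, -0.002, -3.06]
force: [-0.1, 1.2, -0.5]
width: 51.3
gripper_force: 0.0
```

```bash
python3 - <<'E'
from h import *
d=cam('wrist'); s=cam('side');t=cam('scene')
r=lambda x:cv2.resize(x,(400,300),interpolation=cv2.INTER_CUBIC)
cv2.imwrite('pics/w6.png',np.vstack([np.hstack([r(d['color']),r(d['color'][60:285,150:450])]),np.hstack([r(s['color'][135:285,170:370]),r(t['color'][140:290,170:370])])]))
E
```

```text
(no output)
```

View pics/w6.png

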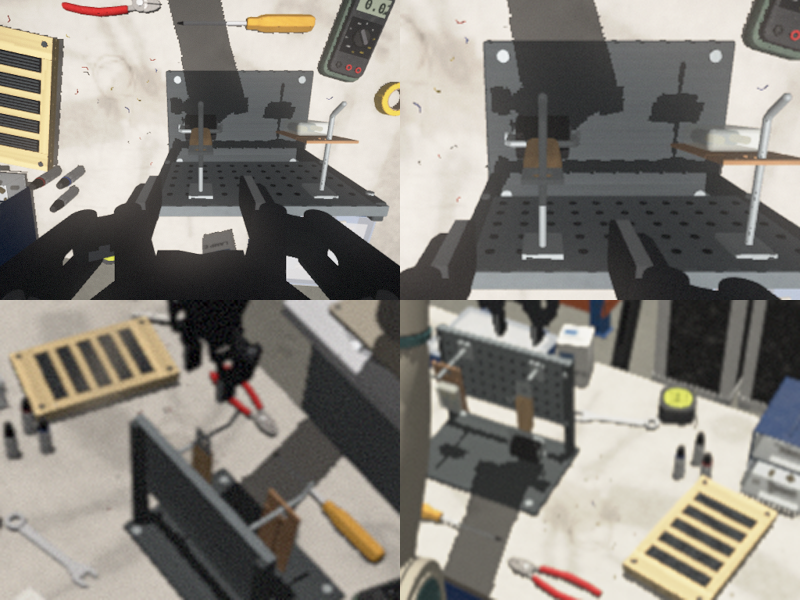

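The last picture shows the roller hanging on its peg: in the enlarged wrist view at top right, the tab is near (543,172). The pack, stand and tread look unmoved.

```bash
python3 -c "
from cell import job; print(job.finish_job())"
```

```text
the job is handed in; nothing more can be done
None
```

I rolled all five strips down to the level of the wood at no more than about 22 N in the readings (taken at the end of each move call). The roller is back hanging on its peg, and the stand, pack and other bench items look unmoved. The job was handed in at about 30 s; no verdict came back.

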